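# Put the filter funnel under vacuum

## Task

Get the filtration going: find the manifold station that carries the white funnel, push that station's valve lever over centre, away from you, until it snaps open, and then flip the toggle lever on top of the vacuum pump the same way to switch it on. Leave the other two valves shut, and only push the levers with the fingertips: pick nothing up, and do not shift the funnel, the stoppers or anything else standing about.

Things in the scene. Friction and masses are not known exactly. Their poses are not given: they have to be found in the camera images.
- manifold: Three-place filtration manifold, fixed to the bench: grey base plate 190 x 320 x 12 mm carrying a steel bar with three round stations in a row along its y, 95 mm apart, and, on the robot's side, a row of three brass valve blocks with their levers, one in front of each station. Origin on the bench under the middle station; x points from the valve row to the station row (away from the robot, within 0.2 rad of world x), y along the row towards the left station, z up.
- station_left (a point): Centre of the top face of the left (+y of the manifold) station: a steel disc 66 mm across, top 65 mm above the bench. The funnel or a rubber stopper stands on it.
- valve_left_tip (a point): Centre of the grey 18 mm ball at the end of the left (+y of the manifold) valve lever (steel rod 9 mm thick, ball centre 65 mm from the hinge). The hinge runs along the manifold's y, 85 mm in front (-x of the manifold) of the station and 70 mm above the bench; the brass block below it is 34 x 30 mm and its hinge barrel tops out 80 mm above the bench. The shut ball lies 37 mm in front (-x) of the hinge.
- valve_left (a joint): Angle of the left (+y of the manifold) valve lever (rad): 0 = shut, leaning 0.6 rad to the manifold's -x (towards the robot), the ball then 124 mm above the bench; 1.2 = open, leaning 0.6 rad to the manifold's +x; it stands upright, ball centre 135 mm high, at 0.6. An over-centre spring holds it at either end: about 2.3 N at the ball starts it moving, and past 0.6 it snaps to the other stop by itself.
- station_mid (a point): Centre of the top face of the middle station: a steel disc 66 mm across, top 65 mm above the bench. The funnel or a rubber stopper stands on it.
- valve_mid_tip (a point): Centre of the grey 18 mm ball at the end of the middle valve lever (steel rod 9 mm thick, ball centre 65 mm from the hinge). The hinge runs along the manifold's y, 85 mm in front (-x of the manifold) of the station and 70 mm above the bench; the brass block below it is 34 x 30 mm and its hinge barrel tops out 80 mm above the bench. The shut ball lies 37 mm in front (-x) of the hinge.
- valve_mid (a joint): Angle of the middle valve lever (rad): 0 = shut, leaning 0.6 rad to the manifold's -x (towards the robot), the ball then 124 mm above the bench; 1.2 = open, leaning 0.6 rad to the manifold's +x; it stands upright, ball centre 135 mm high, at 0.6. An over-centre spring holds it at either end: about 2.3 N at the ball starts it moving, and past 0.6 it snaps to the other stop by itself.
- station_right (a point): Centre of the top face of the right (-y of the manifold) station: a steel disc 66 mm across, top 65 mm above the bench. The funnel or a rubber stopper stands on it.
- valve_right_tip (a point): Centre of the grey 18 mm ball at the end of the right (-y of the manifold) valve lever (steel rod 9 mm thick, ball centre 65 mm from the hinge). The hinge runs along the manifold's y, 85 mm in front (-x of the manifold) of the station and 70 mm above the bench; the brass block below it is 34 x 30 mm and its hinge barrel tops out 80 mm above the bench. The shut ball lies 37 mm in front (-x) of the hinge.
- valve_right (a joint): Angle of the right (-y of the manifold) valve lever (rad): 0 = shut, leaning 0.6 rad to the manifold's -x (towards the robot), the ball then 124 mm above the bench; 1.2 = open, leaning 0.6 rad to the manifold's +x; it stands upright, ball centre 135 mm high, at 0.6. An over-centre spring holds it at either end: about 2.3 N at the ball starts it moving, and past 0.6 it snaps to the other stop by itself.
- funnel: White plastic filter funnel, a plain round cup 62 mm across and 60 mm tall, foot 48 mm, loose, about 120 g, standing on one of the three stations (any of them); its rim is 125 mm above the bench. Origin at the centre of its foot.
- stopper1: Black rubber stopper, 48 mm across and 26 mm tall, loose, on a station without the funnel. Origin at the centre of its underside.
- stopper2: A second, identical rubber stopper on the remaining station.
- pump: Vacuum pump, a fixed white box 230 x 150 mm, top 110 mm above the bench, left or right of the manifold. Origin under its centre; its x points away from the robot (within 0.25 rad of world x), z up. Two round grey pump heads, 128 mm high over the bench, stand on its top, their near edge 63 mm behind (+x) the switch's hinge. The switch is at its near end.
- pump_switch_tip (a point): Centre of the 13 mm steel ball end of the pump's switch lever (steel rod 8 mm thick, ball centre 45 mm from the hinge). The hinge runs along the pump's y, on top of the pump, 65 mm in front (-x of the pump) of its centre and 114 mm above the bench; the switched-off ball lies 20 mm in front (-x) of the hinge.
- pump_switch (a joint): Angle of the pump's switch lever (rad): 0 = off, leaning 0.45 rad to the pump's -x (towards the robot), ball centre about 155 mm above the bench; 0.9 = on, leaning 0.45 rad to the pump's +x; upright at 0.45, ball centre 159 mm high. An over-centre spring holds it at either end: about 2.2 N at the ball starts it moving, and past 0.45 it snaps to the other stop by itself.
- stirrer: Magnetic stirrer, a fixed white box 200 x 150 x 70 mm with a round plate on top (78 mm high), on the other side of the manifold from the pump. It has no toggle lever. Origin under its centre. Not used.
- tape_roll: Loose roll of white tape lying flat, 64 mm across, 24 mm tall. Bystander. Origin at the centre of its underside.
- beaker: Loose clear plastic beaker 72 mm across, 90 mm tall. Bystander. Origin at the centre of its underside.
- bottle: Loose amber bottle 60 mm across, 150 mm tall. Bystander, behind the manifold. Origin at the centre of its underside.
- jar: Loose glass jar with steel cap, 64 mm across, 75 mm tall. Bystander. Origin at the centre of its underside.
- petri_dish: Loose white petri dish lying flat, 60 mm across, 13 mm tall. Bystander. Origin at the centre of its underside.
- wrench: Loose steel wrench lying flat. Bystander, near the robot on its right.
Things that resemble listed ones, but are neither listed nor needed, are in the scene too. What is shaped like the funnel but green is not meant.

How it is judged:
On the way, in this order (a step that is already met when the one before it is completed fails the run):
1. the valve of the funnel's station is snapped open while the pump is still off (((horizontal distance between funnel and station_left below 0.03 m and value of joint valve_left above 1 rad and value of joint each of valve_mid, valve_right below 0.25 rad) or (horizontal distance between funnel and station_mid below 0.03 m and value of joint valve_mid above 1 rad and value of joint each of valve_left, valve_right below 0.25 rad) or (horizontal distance between funnel and station_right below 0.03 m and value of joint valve_right above 1 rad and value of joint each of valve_left, valve_mid below 0.25 rad)) and value of joint pump_switch below 0.25 rad), for 0.1 s.
2. then the pump's switch is snapped on (((horizontal distance between funnel and station_left below 0.03 m and value of joint valve_left above 1 rad and value of joint each of valve_mid, valve_right below 0.25 rad) or (horizontal distance between funnel and station_mid below 0.03 m and value of joint valve_mid above 1 rad and value of joint each of valve_left, valve_right below 0.25 rad) or (horizontal distance between funnel and station_right below 0.03 m and value of joint valve_right above 1 rad and value of joint each of valve_left, valve_mid below 0.25 rad)) and value of joint pump_switch above 0.75 rad), for 0.1 s.
At the end, for the whole second after the job is handed in: The valve lever of the station under the funnel is open (above 1.0 rad), the other two valves are shut (below 0.25 rad), the pump's switch is on (above 0.75 rad), the funnel stands upright (within 0.1 rad) and at rest on its station, and no loose thing is more than 20 mm from where it started (all of step 2 and angle between funnel's own z axis and vertical below 0.1 rad and linear speed of funnel below 0.02 m/s and distance of each of funnel, stopper1, stopper2, tape_roll, beaker, bottle, jar, petri_dish, wrench from where it was at the start of the episode below 0.02 m); the robot touches nothing.
It fails at once if a valve of a station without the funnel is opened ((horizontal distance between funnel and station_left below 0.03 m and value of joint valve_mid above 0.6 rad) or (horizontal distance between funnel and station_left below 0.03 m and value of joint valve_right above 0.6 rad) or (horizontal distance between funnel and station_mid below 0.03 m and value of joint valve_left above 0.6 rad) or (horizontal distance between funnel and station_mid below 0.03 m and value of joint valve_right above 0.6 rad) or (horizontal distance between funnel and station_right below 0.03 m and value of joint valve_left above 0.6 rad) or (horizontal distance between funnel and station_right below 0.03 m and value of joint valve_mid above 0.6 rad)).
It fails at once if the funnel or a stopper is shifted by more than 20 mm, lifted or carried (distance of any of funnel, stopper1, stopper2 from where it was at the start of the episode above 0.02 m).
It fails at once if a bystander is shifted by more than 20 mm, lifted or carried (distance of any of tape_roll, beaker, bottle, jar, petri_dish, wrench from where it was at the start of the episode above 0.02 m).
It fails at once if the funnel is tipped (angle between funnel's own z axis and vertical above 0.3 rad).
It also fails if it takes over 48 s, if anything falls off the work surface, if the arm or the gripper's body presses on something with over 40 N, if the wrist force passes 120 N, or if a joint passes its speed limit or range.

## Robot

A 6-joint arm with a two-finger parallel gripper is mounted at the origin on the work surface. World frame = base frame: x ahead of the robot, y to its left, z up, the work surface at z = 0. Lengths are in m, angles in rad, forces in N, time in s.
With the tool pointing down it reaches from about 0.35 to 0.95 m from the base axis. Payload 17.4 kg.
Tool frame: the origin (TCP) lies at the very end of the fingers, on their centre line; the grasp point (between the pads) lies env.grasp_offset behind it (env.grasp_offset is the distance from the TCP to the grasp point, in m); x points along the fingers, y is the direction in which the jaws open and shut, and the axes are right-handed (so a half turn about x gives the same grasp; the last joint's range is limited). The gripper opens to 93 mm and grips with 3 to 60 N. Pads are 15 mm wide; open, the fingers measure 128 mm over their backs; the gripper's body (75 mm by 188 mm) begins 65 mm behind the grasp point.
Start: joints at [-1.219, 0.116, 1.442, -0, 1.584, -0.038], TCP at [0.256, -0.624, 0.196] pointing down, gripper open.
Joint ranges: [-2.83, 2.83], [-0.83, 2.19], [0.07, 2.5], [-1.14, 4.28], [0.01, 3], [-2.97, 2.97]. Speed limits (rad/s): [1.89, 1.89, 2.22, 3.14, 3.14, 3.14].

## Interface

Orientations are given as [roll, pitch, yaw] about the fixed x, y, z axes, in that order (R = Rz(yaw) Ry(pitch) Rx(roll)).
In Python, from station import env, imaging gives the robot as it stands.
- The arm moves only by the tool arm_command, never from a script. Its argument "targets" is a list of rows, each a list of 7 numbers: the shift along the world's x, y, z in m, then the turn, a rotation vector about the world's x, y, z in rad, then the closure, from 0 (fully open) to 1 (shut). A call has 1 to 20 rows; each row is the pose to reach, as a shift and turn from the pose commanded when the call began; what a row does not reach only later rows make up. A row lasts 1/8 s, in which the tool goes at most 62.5 mm and 10.7 degrees, less where a joint would pass 70% of its speed; a pose out of reach is approached as far as the arm can. A call with a gripper value outside its range is refused whole. The fingers move at their own pace and stop on an object; the grip force is fixed at half the most. Time passes only in rows, so rows that repeat a pose let the fingers close. It gives the time, the measured TCP pose, the force and the opening at its end, in the units of the state.
- env.sense(): the state, without advancing time (a new reading comes with each control period).
- imaging.grab_frame(name): name is "side" or "top"; returns a dict with "color" (400x640x3 uint8, red, green, blue), "intrinsics" (3x3 intrinsics, pixels), "eye" and "rotation" of the camera in the world. Camera axes: x right, y down, z forward; pixel columns grow to the right and rows downward; lengths in m; the calibration is good to about 2 mm. A picture is of the moment at which its call begins. There is no depth.
- env.job_done(): hands the job in, once; it reports no verdict.
The state is a dict: "time_s": time; "qpos": joint angles; "joint_velocities": joint speeds; "joint_efforts": joint torques, N m; "position": TCP position; "orientation": TCP orientation; "wrist_force": force on the tool from outside, world axes, zero at the start; "ft_torque": the same for the moment, N m; "gripper_width": finger opening in m.
Only numpy, scipy, OpenCV 4.12 (cv2) and the standard library are available. Lean on these libraries where they do the work, as an engineer would, in place of code of your own. Each camera call takes 0.05 s, during which the arm holds its last target. There are 200 camera calls.

## Working session

There is one attempt and no reset: what is moved stays moved. The work goes in short steps, Python scripts to look and compute and a tool call to move; the robot and the scene stay as the last step left them, time stands still between calls to the robot, and variables do not carry over. Pictures are saved under pics/ and viewed, about 8 in all and at most 12, crops included, and the job is handed in when it is done.

Besides the shell and the picture viewer there is one more tool, called after "Request:" as a command line: name --pt "numbers of a row" for each row, then --argument value for the rest. arm_command: Moves the arm, as the interface text tells. Its arguments: {"type":"object","properties":{"targets":{"type":"array"}},"required":["targets"]}

```bash
mkdir -p pics && cat > h.py <<'E'
import numpy as np, cv2
from station import env, imaging
def grab(n,save=None):
    f=imaging.grab_frame(n)
    if save: cv2.imwrite('pics/'+save,cv2.cvtColor(f['color'],cv2.COLOR_RGB2BGR))
    return f
def ray(f,u,v):
    d=np.array(f['rotation'])@np.linalg.inv(np.array(f['intrinsics']))@np.array([u,v,1.])
    return np.array(f['eye']),d/np.linalg.norm(d)
def onz(f,u,v,z):
    e,d=ray(f,u,v); return e+d*(z-e[2])/d[2]
def proj(f,p):
    c=np.array(f['intrinsics'])@(np.array(f['rotation']).T@(np.array(p)-np.array(f['eye']))); return c[:2]/c[2]
E
python3 - <<'E'
from h import *
for n in('top','side'):
    f=grab(n,n+'0.png'); print(n,f['eye'],np.round(f['rotation'],3).tolist(),f['intrinsics'])
print(env.sense())
E
```

```text
top [ 0.29759118 -0.00847241  1.50446522] [-2.965, 0.001, -1.556] [[511.48565121   0.         323.43415098]
 [  0.         511.48565121 205.85797369]
 [  0.           0.           1.        ]]
side [0.29946114 0.58297654 0.77789211] [-2.368, -0.014, -2.772] [[396.69263316   0.         315.62346748]
 [  0.         396.69263316 198.63604072]
 [  0.           0.           1.        ]]
{'time_s': 0.1, 'qpos': array([-1.21880748e+00,  1.16438349e-01,  1.44216919e+00, -7.22296517e-06,
        1.58400737e+00, -3.77787721e-02]), 'joint_velocities': array([-1.05635003e-03,  1.19519523e-04,  9.24706861e-04, -6.94478412e-06,
        1.92073083e-04,  1.25396571e-03]), 'joint_efforts': array([ 3.19178354e-03, -7.22891951e+01, -6.23863578e+01,  7.81631959e-02,
        2.27785972e-02, -2.80068440e-05]), 'position': array([ 0.25641643, -0.62418562,  0.19529697]), 'orientation': array([-1.60151005,  1.56977404,  1.92985013]), 'wrist_force': array([ 0.18001466, -0.31390595,  0.31567388]), 'ft_torque': array([ 0.04377461,  0.00143079, -0.04721351]), 'gripper_width': 0.0930455437612145}
```

```bash
python3 - <<'E'
s=open('h.py').read()
s=s.replace("    if save:","    f['rotation']=Rotation.from_euler('xyz',f['rotation']).as_matrix()\n    if save:").replace("import numpy","from scipy.spatial.transform import Rotation\nimport numpy",1)
open('h.py','w').write(s)
E
```

```text
(no output)
```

View pics/top0.png

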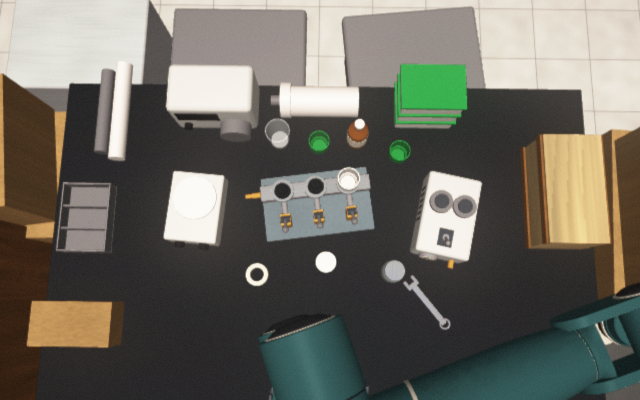

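View pics/side0.png

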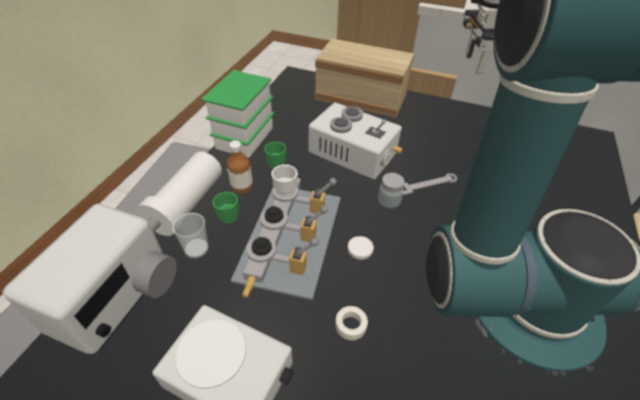

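Top view: the white funnel is at (348,180), on the right (-y) station. Black stoppers are at (283,190) and (316,186), and the green look-alikes at (319,141) and (400,150) are off the manifold. The pump is at (445,215) with its switch near (446,237). Next I'll confirm this in an enlarged crop.

```bash
python3 - <<'E'
from h import *
im=cv2.imread('pics/top0.png')
a=cv2.resize(im[160:250,250:385],None,fx=5.9,fy=5.9,interpolation=cv2.INTER_CUBIC)[:540]
cv2.imwrite('pics/crop1.png',a)
b=cv2.resize(im[160:270,400:500],None,fx=5.4,fy=5.4,interpolation=cv2.INTER_CUBIC)
cv2.imwrite('pics/crop2.png',b)
E
```

```text
(no output)
```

View pics/crop1.png

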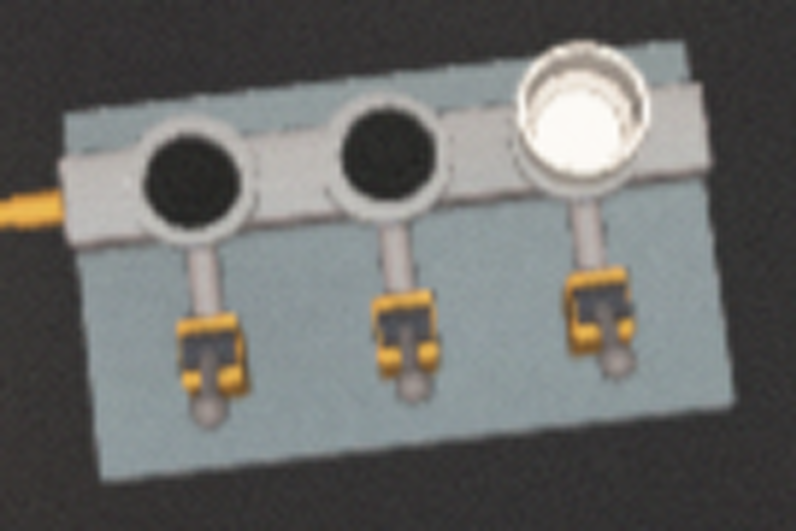

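View pics/crop2.png

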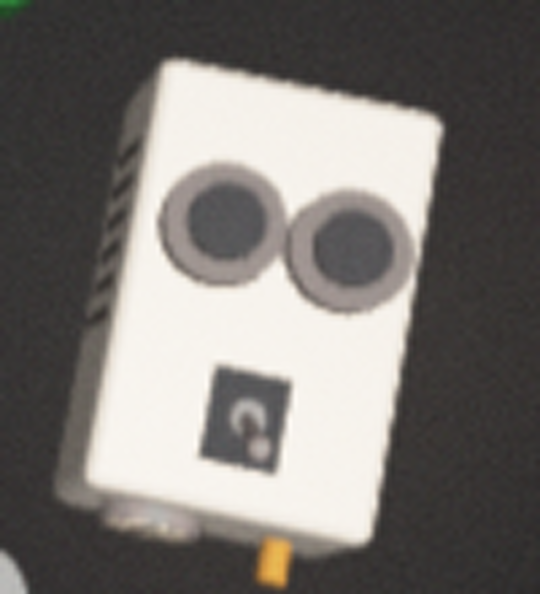

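Crop 1 confirms that the white funnel sits on the right station. The right valve ball is at about (354.7,221.4), the middle one at (320,225.6) and the left one at (285.3,229.5). Crop 2 shows the switch ball at about (448.1,243.1).

```bash
python3 - <<'E'
from h import *
f=grab('top');s=grab('side')
for n,u,v,z in [('R',354.7,221.4,.124),('M',320,225.6,.124),('L',285.3,229.5,.124),('sw',448.1,243.1,.155),('funnelrim',349,181,.125),('stM',316,186,.091),('stL',282.7,190.5,.091),('headL',441,201,.128),('headR',465,206,.128),('jar',394,271,.075)]:
    p=onz(f,u,v,z);print(n,p.round(4),'side',proj(s,p).round(1))
t=[onz(f,400+x/5.4,160+y/5.4,.11) for x,y in((170,60),(442,120),(372,545),(88,485))];print(np.round(t,3))
print(Rotation.from_euler('xyz',env.sense()['orientation']).as_matrix().round(3), env.grasp_offset)
im=cv2.imread('pics/side0.png')
cv2.imwrite('pics/crop3.png',cv2.resize(im[100:260,280:420],None,fx=3.75,fy=3.75,interpolation=cv2.INTER_CUBIC))
E
```

```text
R [ 0.5015 -0.0895  0.124 ] side [334.4 180.5]
M [0.4885 0.0049 0.124 ] side [326.  208.6]
L [0.4764 0.0991 0.124 ] side [315.9 240.8]
sw [ 0.4426 -0.335   0.155 ] side [385.  120.6]
funnelrim [ 0.6139 -0.0732  0.125 ] side [289.  172.7]
stM [0.6058 0.0183 0.091 ] side [276.9 208.4]
stL [0.5914 0.1121 0.091 ] side [264.7 239.2]
headL [ 0.5608 -0.3253  0.128 ] side [342.1 121.3]
headR [ 0.5479 -0.3905  0.128 ] side [353.4 110.3]
jar [ 0.3712 -0.2021  0.075 ] side [394.9 179.7]
[[ 0.649 -0.305  0.11 ]
 [ 0.619 -0.445  0.11 ]
 [ 0.4   -0.401  0.11 ]
 [ 0.428 -0.259  0.11 ]]
[[-0.     0.38  -0.925]
 [ 0.001 -0.925 -0.38 ]
 [-1.    -0.001 -0.   ]] 0.0188
```

View pics/crop3.png

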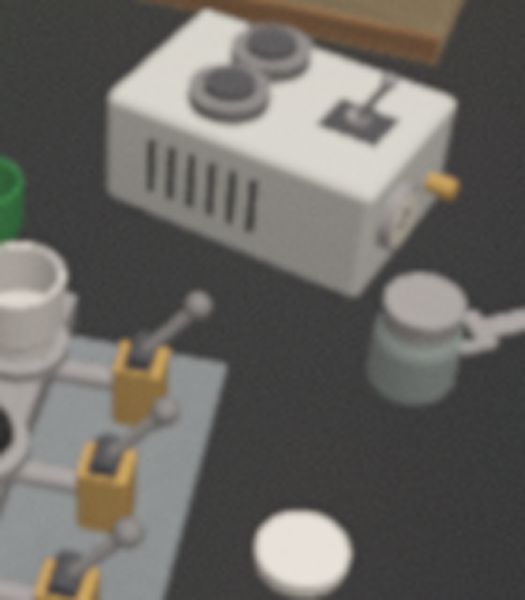

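Both views agree on the balls to within about 2 px. The right valve ball is at (0.5015,-0.0895) and the manifold yaw is about +0.13. I'll close the fingers and move in behind the ball, staying high.

Request:
arm_command --pt "0.01 0.02 0.02 0 0 -0.01 1" --pt "0.025 0.06 0.03 0 0 -0.03 1" --pt "0.04 0.1 0.03 0 0 -0.05 1" --pt "0.055 0.145 0.03 0 0 -0.07 1" --pt "0.07 0.19 0.03 0 0 -0.09 1" --pt "0.085 0.235 0.03 0 0 -0.11 1" --pt "0.1 0.28 0.03 0 0 -0.13 1" --pt "0.12 0.325 0.03 0 0 -0.15 1" --pt "0.14 0.37 0.03 0 0 -0.18 1" --pt "0.155 0.41 0.03 0 0 -0.2 1" --pt "0.17 0.45 0.03 0 0 -0.22 1" --pt "0.185 0.49 0.02 0 0 -0.24 1" --pt "0.195 0.515 0.01 0 0 -0.26 1" --pt "0.201 0.529 0 0 0 -0.26 1" --pt "0.201 0.529 0 0 0 -0.26 1"

```text
time_s: 2.08
position: [0.4573, -0.0947, 0.1958]
orientation: [-0.392, 1.57, 2.881]
wrist_force: [0.8, -0.5, 0.5]
gripper_width: 0.0004
```

Request:
arm_command --pt "0 0 -0.02 0 0 0 1" --pt "0 0 -0.045 0 0 0 1" --pt "0 0 -0.07 0 0 0 1" --pt "0 0 -0.086 0 0 0 1" --pt "0 0 -0.086 0 0 0 1"

```text
time_s: 2.7
position: [0.4568, -0.0957, 0.1088]
orientation: [-0.379, 1.569, 2.891]
wrist_force: [-0.2, -0.5, 0.4]
gripper_width: 0.0007
```

```bash
python3 - <<'E'
from h import *
f=grab('side','s1.png'); print(env.sense()['position'],proj(f,env.sense()['position']))
cv2.imwrite('pics/crop4.png',cv2.resize(cv2.imread('pics/s1.png')[100:260,250:410],None,fx=3.75,fy=3.75,interpolation=cv2.INTER_CUBIC))
E
```

```text
[ 0.4573636  -0.09574281  0.10995061] [352.13736013 187.75725265]
```

View pics/crop4.png

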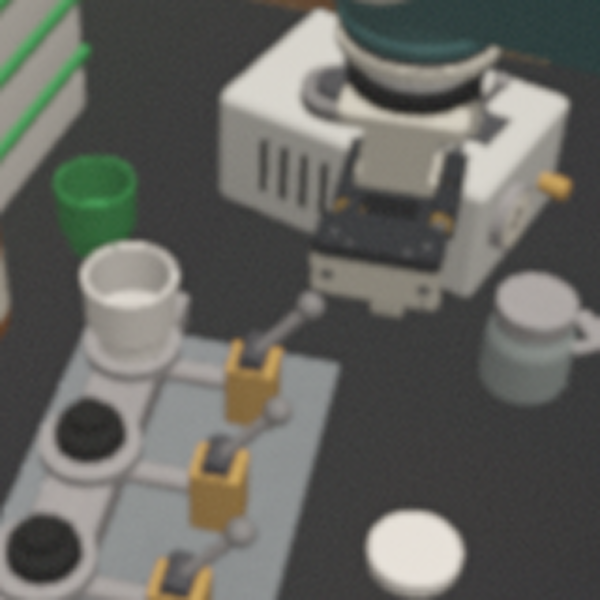

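The fingertips (crop ~(388,312)) are behind the right ball (312,304) and in line with it. I'll push along the manifold's +x and then back off.

Request:
arm_command --pt "0.012 0.0016 0 0 0 0 1" --pt "0.024 0.003 0 0 0 0 1" --pt "0.032 0.004 0 0 0 0 1" --pt "0.04 0.005 0 0 0 0 1" --pt "0.048 0.006 0 0 0 0 1" --pt "0.056 0.007 0 0 0 0 1" --pt "0.064 0.008 0 0 0 0 1" --pt "0.071 0.009 0 0 0 0 1" --pt "0.077 0.01 0 0 0 0 1" --pt "0.077 0.01 0 0 0 0 1"

```text
time_s: 4.0
position: [0.5347, -0.0853, 0.1098]
orientation: [-0.537, 1.571, 2.735]
wrist_force: [-0.5, 0.2, -0.6]
gripper_width: 0.0005
```

Request:
arm_command --pt "-0.02 -0.003 0 0 0 0 1" --pt "-0.045 -0.006 0 0 0 0 1" --pt "-0.07 -0.009 0.01 0 0 0 1" --pt "-0.08 -0.02 0.05 0 0 0 1" --pt "-0.1 -0.04 0.09 0 0 0 1" --pt "-0.12 -0.06 0.1 0 0 0 1"

```text
time_s: 4.75
position: [0.4143, -0.146, 0.2127]
orientation: [2.6, 1.567, -0.411]
wrist_force: [0.2, -0.4, -0.3]
gripper_width: 0.0004
```

```bash
python3 - <<'E'
from h import *
f=grab('side','s2.png'); print(env.sense()['position'])
cv2.imwrite('pics/crop5.png',cv2.resize(cv2.imread('pics/s2.png')[100:260,250:410],None,fx=3.75,fy=3.75,interpolation=cv2.INTER_CUBIC))
E
```

```text
[ 0.41279155 -0.14759627  0.21304302]
```

View pics/crop5.png

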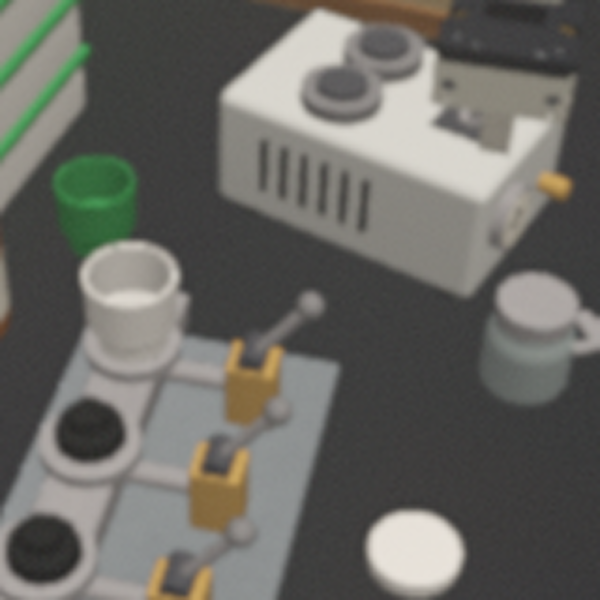

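The right lever is still shut (ball at crop (312,304)), so that push missed or fell short. I'll compare the seen fingertip with the calibration in both views.

```bash
python3 - <<'E'
from h import *
f=grab('top','t3.png');s=grab('side','s3.png');p=env.sense()['position']
pt,ps=proj(f,p),proj(s,p);print(p,pt,ps,Rotation.from_euler('xyz',env.sense()['orientation']).as_matrix().round(3))
def c(n,q,k):
    im=cv2.imread(n);b=cv2.resize(im,None,fx=5,fy=5,interpolation=cv2.INTER_CUBIC)
    cv2.drawMarker(b,tuple(int(x*5) for x in q),(0,0,255),0,20,1)
    x,y=k;return b[y*5:y*5+550,x*5:x*5+395]
ks=(345,75);kt=(315,170)
cv2.imwrite('pics/crop6.png',np.hstack([c('pics/t3.png',pt,kt),c('pics/s3.png',ps,ks)]))
E
```

```text
[ 0.41412832 -0.14599563  0.21067777] [378.91399399 250.92495706] [380.17930578 147.04182929] [[ 0.002  0.128 -0.992]
 [-0.001 -0.992 -0.128]
 [-1.     0.001 -0.001]]
```

View pics/crop6.png

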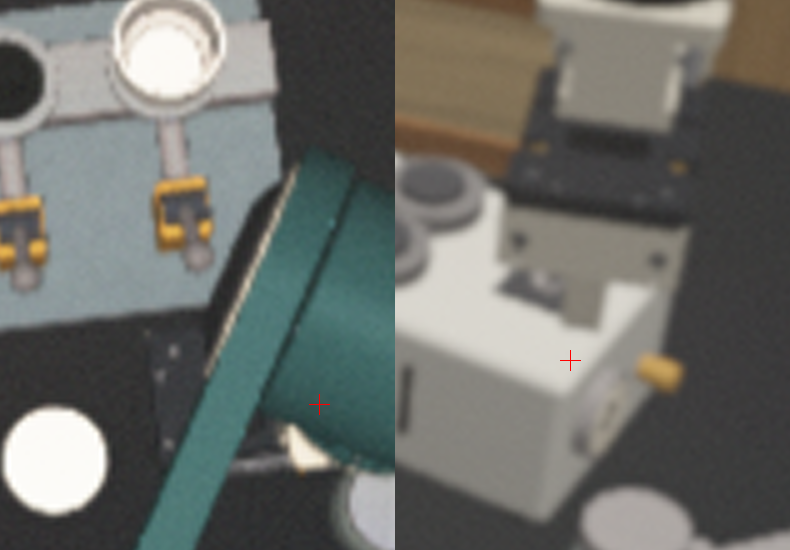

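```bash
python3 - <<'E'
from h import *
s=grab('side');S=env.sense();p=S['position'];R=Rotation.from_euler('xyz',S['orientation']).as_matrix()
def P(n,x,y,z): print(n,((proj(s,p+R@[x,y,z])-[345,75])*5+[395,0]).round())
for y in(0,-17.5): 
  for z in(-7.5,7.5): P(('tip',y,z),0,y/1e3,z/1e3)
for x in(-.01,-.02,-.03): P(('tip up',x),x,-.0175,0)
for y in(-.094,.094):
  for z in(-.0375,.0375): P(('body',y,z),-.084,y,z)
# tip pixel ray: where at tool x-axis line / y line
e,d=ray(s,382.6,140.6)
for k in (p[1],p[1]+.0175): print('at y',k,(e+d*(k-e[1])/d[1]).round(4))
print('at z',(e+d*(p[2]-e[2])/d[2]).round(4),p)
E
```

```text
('tip', 0, -7.5) [554. 359.]
('tip', 0, 7.5) [586. 365.]
('tip', -17.5, -7.5) [548. 383.]
('tip', -17.5, 7.5) [581. 388.]
('tip up', -0.01) [568. 368.]
('tip up', -0.02) [571. 350.]
('tip up', -0.03) [574. 332.]
('body', -0.094, -0.0375) [474. 323.]
('body', -0.094, 0.0375) [662. 353.]
('body', 0.094, -0.0375) [539.  84.]
('body', 0.094, 0.0375) [701. 106.]
at y -0.14547164371490753 [ 0.411  -0.1455  0.2304]
at y -0.12797164371490755 [ 0.4083 -0.128   0.2435]
at z [ 0.4152 -0.1727  0.2099] [ 0.41437486 -0.14547164  0.20993051]
```

```bash
python3 - <<'E'
from h import *
f=grab('top');S=env.sense();p=S['position'];R=Rotation.from_euler('xyz',S['orientation']).as_matrix()
for x in(-.084,-.14):
  for z in(-.0375,.0375): print('body +y end',x,z,((proj(f,p+R@[x,-.094,z])-[315,170])*5).round())
b=cv2.imread('pics/t3.png');b=cv2.resize(b,None,fx=6,fy=6,interpolation=cv2.INTER_CUBIC)[215*6:295*6,335*6:410*6]
s=cv2.imread('pics/side0.png');s=cv2.resize(s[0:80,440:515],None,fx=6,fy=6,interpolation=cv2.INTER_CUBIC)
pr=proj(grab('side'),[.2564,-.6242,.1953]);print('start tip side px',pr,(pr-[440,0])*6+[450,0])
cv2.imwrite('pics/crop7.png',np.hstack([b,s])[:480,:800])
E
```

```text
body +y end -0.084 -0.0375 [130. 333.]
body +y end -0.084 0.0375 [149. 490.]
body +y end -0.14 -0.0375 [134. 318.]
body +y end -0.14 0.0375 [154. 483.]
start tip side px [470.61224803  71.6748437 ] [633.6734882  430.04906222]
```

View pics/crop7.png

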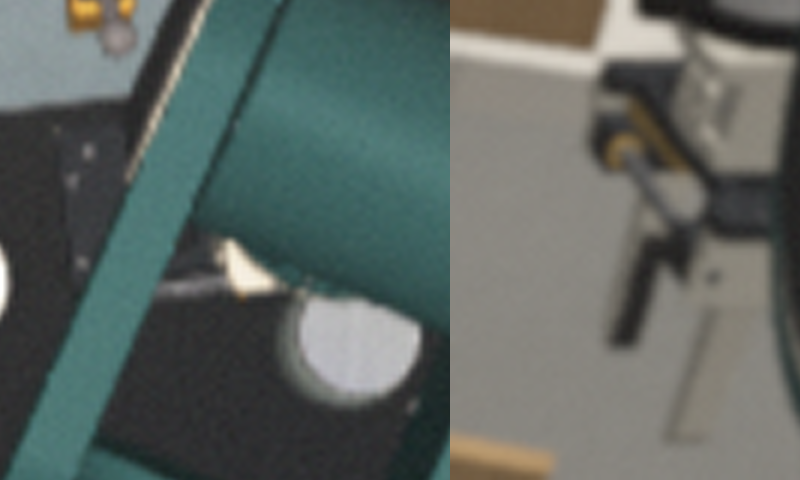

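The visible fingertip sits about 20–27 mm higher than the reported TCP, both in the start view and now. The first push therefore passed over the ball. The lever bears that out, because it never moved. I'll repeat the push 25 mm lower, which is still above the 80 mm barrel, and read the force partway.

Request:
arm_command --pt "0.02 0.02 0 0 0 0 1" --pt "0.04 0.045 0 0 0 0 1" --pt "0.043 0.05 -0.02 0 0 0 1" --pt "0.043 0.05 -0.06 0 0 0 1" --pt "0.043 0.05 -0.1 0 0 0 1" --pt "0.043 0.05 -0.125 0 0 0 1" --pt "0.043 0.05 -0.125 0 0 0 1"

```text
time_s: 5.92
position: [0.4559, -0.095, 0.0822]
orientation: [-0.367, 1.566, 2.905]
wrist_force: [1.1, -0.2, 0.4]
gripper_width: 0.0006
```

Request:
arm_command --pt "0.012 0.0016 0 0 0 0 1" --pt "0.024 0.003 0 0 0 0 1" --pt "0.032 0.004 0 0 0 0 1" --pt "0.04 0.005 0 0 0 0 1" --pt "0.042 0.005 0 0 0 0 1"

```text
time_s: 6.55
position: [0.5, -0.0903, 0.0852]
orientation: [-0.108, 1.57, -3.12]
wrist_force: [-4.9, 0.6, 3.8]
gripper_width: 0.0007
```

The force is now -4.9 N in x, so the fingers are on the lever. I'll carry on over centre and then back off.

Request:
arm_command --pt "0.008 0.001 0 0 0 0 1" --pt "0.016 0.002 0 0 0 0 1" --pt "0.024 0.003 0 0 0 0 1" --pt "0.031 0.004 0 0 0 0 1" --pt "0.035 0.005 0 0 0 0 1" --pt "0.035 0.005 0 0 0 0 1"

```text
time_s: 7.3
position: [0.5347, -0.0853, 0.0848]
orientation: [-0.397, 1.571, 2.875]
wrist_force: [-0.6, -0.1, -0.2]
gripper_width: 0.0002
```

Request:
arm_command --pt "-0.02 -0.003 0 0 0 0 1" --pt "-0.045 -0.006 0 0 0 0 1" --pt "-0.07 -0.009 0.01 0 0 0 1" --pt "-0.08 -0.02 0.05 0 0 0 1" --pt "-0.1 -0.04 0.09 0 0 0 1" --pt "-0.12 -0.06 0.125 0 0 0 1"

```text
time_s: 8.05
position: [0.4137, -0.1458, 0.2115]
orientation: [2.552, 1.57, -0.46]
wrist_force: [0.9, -0.4, -0.6]
gripper_width: 0.0007
```

```bash
python3 - <<'E'
from h import *
f=grab('side','s5.png'); print(env.sense()['position'])
cv2.imwrite('pics/crop8.png',cv2.resize(cv2.imread('pics/s5.png')[100:260,250:410],None,fx=3.75,fy=3.75,interpolation=cv2.INTER_CUBIC))
E
```

```text
[ 0.41309805 -0.14771501  0.21631291]
```

View pics/crop8.png

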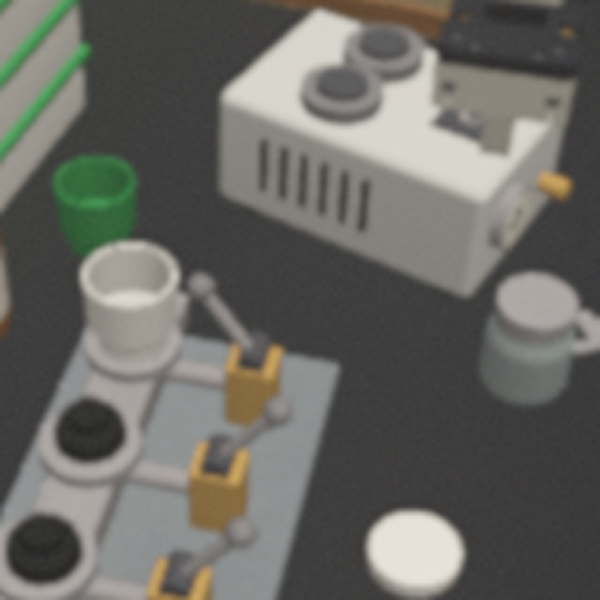

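The right valve is open: its ball is at crop (201,286), leaning towards the funnel. The other two are still shut and the funnel hasn't moved. Next is the pump switch, with pump yaw about -0.2 and the ball at (0.4426,-0.335,0.155).

Request:
arm_command --pt "-0.002 -0.02 0 0 0 -0.04 1" --pt "-0.005 -0.06 0 0 0 -0.11 1" --pt "-0.009 -0.1 0 0 0 -0.19 1" --pt "-0.013 -0.14 0 0 0 -0.27 1" --pt "-0.016 -0.17 0 0 0 -0.33 1" --pt "-0.016 -0.181 0 0 0 -0.33 1" --pt "-0.016 -0.181 -0.03 0 0 -0.33 1" --pt "-0.016 -0.181 -0.06 0 0 -0.33 1" --pt "-0.016 -0.181 -0.085 0 0 -0.33 1" --pt "-0.016 -0.181 -0.094 0 0 -0.33 1" --pt "-0.016 -0.181 -0.094 0 0 -0.33 1"

```text
time_s: 9.48
position: [0.3986, -0.326, 0.1162]
orientation: [-1.36, 1.571, 1.582]
wrist_force: [-0.9, -1.4, -0.2]
gripper_width: 0.0002
```

```bash
python3 - <<'E'
from h import *
f=grab('side','s6.png'); S=env.sense();print(S['position'],S['wrist_force'])
cv2.imwrite('pics/crop9.png',cv2.resize(cv2.imread('pics/s6.png')[60:180,300:440],None,fx=5,fy=5,interpolation=cv2.INTER_CUBIC))
E
```

```text
[ 0.39883656 -0.32628914  0.1168312 ] [0.5085871  0.11072315 0.67600624]
```

View pics/crop9.png

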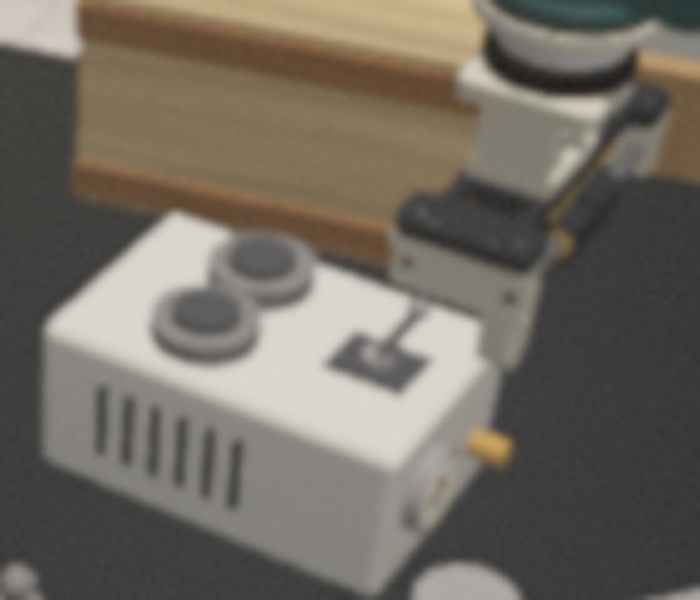

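The fingertip is at crop (505,365), behind the ball at (420,308), and the switch is still off. The finger looks slightly to -y, so I'll shift it +6 mm in y and push.

Request:
arm_command --pt "0.01 0.004 0 0 0 0 1" --pt "0.02 0.002 0 0 0 0 1" --pt "0.028 0 0 0 0 0 1" --pt "0.036 -0.001 0 0 0 0 1" --pt "0.04 -0.002 0 0 0 0 1"

```text
time_s: 10.15
position: [0.4388, -0.3285, 0.116]
orientation: [-0.024, 1.57, 2.917]
wrist_force: [-3.1, 0.9, 2.6]
gripper_width: 0.0005
```

Request:
arm_command --pt "0.006 -0.001 0 0 0 0 1" --pt "0.012 -0.002 0 0 0 0 1" --pt "0.012 -0.002 0 0 0 0 1"

```text
time_s: 10.52
position: [0.4509, -0.3304, 0.1158]
orientation: [-2.115, 1.571, 0.826]
wrist_force: [-0.1, 1.2, 0.1]
gripper_width: 0.0004
```

Request:
arm_command --pt "0.005 -0.001 0 0 0 0 1" --pt "0.009 -0.002 0 0 0 0 1" --pt "0.009 -0.002 0 0 0 0 1"

```text
time_s: 10.9
position: [0.4597, -0.3324, 0.1159]
orientation: [-0.761, 1.571, 2.18]
wrist_force: [-0.3, 0.6, 0.5]
gripper_width: 0.0003
```

Contact was felt at -3.1 N and then released. I'll back off and check.

Request:
arm_command --pt "-0.02 0.003 0 0 0 0 1" --pt "-0.045 0.008 0 0 0 0 1" --pt "-0.065 0.012 0.02 0 0 0 1" --pt "-0.075 0.014 0.06 0 0 0 1" --pt "-0.085 0.014 0.1 0 0 0 1" --pt "-0.085 0.014 0.12 0 0 0 1" --pt "-0.085 0.014 0.12 0 0 0 1"

```text
time_s: 11.78
position: [0.375, -0.3186, 0.2365]
orientation: [2.632, 1.569, -0.709]
wrist_force: [0.5, 1.0, -1.5]
gripper_width: 0.0007
```

```bash
python3 - <<'E'
from h import *
f=grab('side','s7.png'); S=env.sense();print(S['position'],S['wrist_force'],S['time_s'])
cv2.imwrite('pics/crop10.png',cv2.resize(cv2.imread('pics/s7.png')[80:300,200:460],None,fx=2.7,fy=2.7,interpolation=cv2.INTER_CUBIC))
d=cv2.absdiff(cv2.imread('pics/s7.png'),cv2.imread('pics/side0.png')).max(2)
n,_,st,c=cv2.connectedComponentsWithStats((d>40).astype(np.uint8))
print([s.tolist() for s in st[1:] if s[4]>12])
E
```

```text
[ 0.37473942 -0.31837174  0.23500124] [ 0.85764231  0.46334343 -0.64683   ] 11.825
[[413, 0, 183, 93, 4532], [485, 0, 15, 4, 46], [530, 0, 21, 52, 283], [410, 17, 41, 15, 296], [432, 32, 11, 3, 23], [395, 33, 60, 42, 968], [410, 71, 16, 26, 249], [600, 81, 40, 21, 478], [492, 82, 96, 43, 1715], [523, 83, 76, 13, 149], [369, 116, 6, 11, 32], [376, 120, 10, 11, 38], [300, 173, 17, 19, 94], [321, 178, 15, 13, 61], [627, 179, 13, 26, 222], [633, 208, 7, 33, 145], [539, 211, 101, 80, 1435], [448, 221, 111, 113, 3694], [436, 232, 17, 50, 180], [579, 256, 14, 12, 55], [456, 278, 15, 11, 38], [438, 282, 11, 20, 66], [452, 282, 53, 81, 499], [441, 286, 11, 22, 90], [453, 288, 17, 20, 150], [481, 317, 11, 16, 69], [477, 320, 10, 17, 44], [540, 326, 17, 12, 118]]
```

View pics/crop10.png

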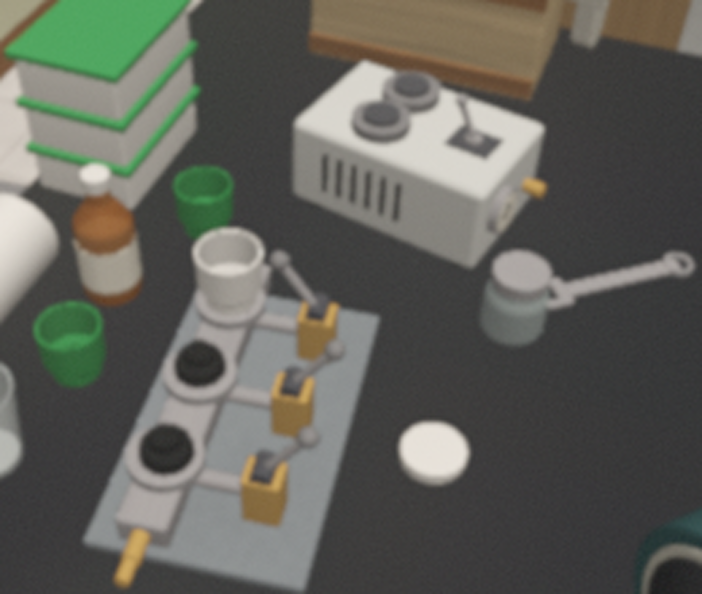

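The switch is on, with its ball at crop (463,100) leaning away. The right valve is open, the other two are shut, and nothing else in view has changed. The arm is clear of everything.

```bash
python3 -c "
from station import env
print(env.job_done())"
```

```text
the job is handed in; nothing more can be done
None
```

The right-hand valve, under the white funnel, is open and the vacuum pump is switched on. I handed the job in at about 12 s of the 48 s allowed; no verdict is reported.

- **Missed push:** my first push on the valve passed over the ball without moving the lever. In the side camera the fingertips appear about 20–27 mm higher than the reported tool position, and I did not find out why. I repeated the push 25 mm lower and the lever snapped open, then allowed for the offset at the pump switch.
- **Last checks:** the final side picture shows the right valve open, the other two shut and the switch on. An image comparison with the start found changes at those two levers and in areas I put down to the arm; the funnel, stoppers and bystanders in the final crop look unmoved. The arm was clear of everything, and the highest force I read was about 6 N.
- **Not checked:** I did not measure the lever angles or the bystander positions in numbers. The tape roll and most of the beaker lay outside the final crop I viewed, so only the image comparison covers those.

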